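Take the infusion bottle off the safety hook

ROBOT

A 6-joint arm with a two-finger parallel gripper is mounted at the origin on a cart in front of the work surface, level with it; the furniture and walls round the work are solid. World frame = base frame: x ahead of the robot, y to its left, z up, the work surface at z = 0. Lengths are in m, angles in rad, forces in N, time in s.
With the tool pointing down it reaches from about 0.225 to 0.875 m from the base axis. Payload 3.4 kg.
Tool frame: the origin (TCP) lies between the finger pads; the fingertips stand 11 mm ahead of it and the grasp point (between the pads) lies 8 mm behind it (tips_ahead is the distance from the TCP to the fingertips, in m); z points along the fingers, x is the direction in which the jaws open and shut, and the axes are right-handed (so a half turn about z gives the same grasp; the last joint's range is limited). The gripper opens to 85 mm and grips with 20 to 120 N. Pads are 22 mm wide; open, the fingers measure 114 mm over their backs; the gripper's body (76 mm by 85 mm) begins 54 mm behind the grasp point. The pads swing forward as they close: fully open they stand 13 mm farther back than shut.
Start: joints at [-1.437, 0.276, 1.505, -0, 1.361, -0.121], TCP at [0.145, -0.556, 0.242] pointing down, gripper open.
Joint ranges: [-2.89, 2.89], [-0.75, 2.08], [0.22, 2.7], [-1.18, 4.32], [0.11, 2.71], [-2.7, 2.7]. Speed limits (rad/s): [2.57, 2.57, 3.14, 3.14, 3.14, 3.14].

INTERFACE

Orientations are given as a unit quaternion [w, x, y, z].
In Python, from rig import get_state, get_image, sign_off, masks_of, tips_ahead gives the robot as it stands.
- The arm moves only by the tool play_rows, never from a script. Its argument "series" is a list of rows, each an object of numbers: "fingers": the closure, from -1 (fully open) to 1 (shut); "dx", "dy", "dz": the shift along the world's x, y, z in mm; "turn": the turn about the world's z in rad. A call has 1 to 20 rows; each row shifts and turns the pose as measured when the row begins; what a row does not reach is not made up. A row lasts 1/12 s, in which the tool goes at most 41.7 mm and 7.16 degrees, less where a joint would pass 70% of its speed; a pose out of reach is approached as far as the arm can. A call with a gripper value outside its range is refused whole. The fingers move at their own pace and stop on an object; "squeeze" is the grip in N (left out, the last holds). Time passes only in rows, so rows that do not move let the fingers close. It gives the time, the measured TCP pose, the force and the opening at its end, in the units of the state.
- get_state(): the state, without advancing time (a new reading comes with each control period).
- get_image(name): name is "side" or "top"; returns a dict with "pixels" (384x512x3 uint8, red, green, blue), "vfov" (degrees; the focal length in pixels is half the picture's height over the tangent of half this angle, whatever the lens; pixels are square), "cx", "cy" (the principal point, pixels), "rvec" (rotation vector, rad) and "tvec" (3), from world to camera coordinates, as OpenCV has them. Camera axes: x right, y down, z forward; pixel columns grow to the right and rows downward; lengths in m; the calibration is good to about 2 mm. A picture is of the moment at which its call begins. There is no depth.
- sign_off(): hands the job in, once; it reports no verdict.
Trained networks look in a picture, given as the dict that the camera call returned (one of the last four; its "shot" number tells which), for a name from the list of things; names that differ only in an ending like _2 or _b are one class to them, and where a whole thing is asked for, a point or a joint stands for the part that bears it (a point fixed in the world has none). Each returns a list of dicts, best first, with "p" (0 to 1); they miss things now and then, are a little off and sometimes report something else, mostly with a low value. They report only what shows in the picture. A call takes as long as a camera call.
- masks_of(picture, label): "region" (384x512 bool, what is visible of it) and "xy" ([column, row] in pixels, amid what is visible of it).
The state is a dict: "clock": time; "qpos": joint angles; "qd": joint speeds; "effort": joint torques, N m; "position": TCP position; "ee_rot": TCP orientation; "contact_force": force on the tool from outside, world axes, zero at the start; "moment": the same for the moment, N m; "width": finger opening in m.
Only numpy, scipy, OpenCV 4.12 (cv2) and the standard library are available. Lean on these libraries where they do the work, as an engineer would, in place of code of your own. Each camera call takes 0.05 s, during which the arm holds its last target. There are 200 camera calls.

TASK

Take the hanging infusion bottle down: hold its steel hanger by the tab, push it straight back against the hook's sprung keeper until it comes free of the hook's lip, then lift it off and draw it out towards the open front of the hook, and stand it upright, fully down, in the white round holder and let go. Go by feel: never force the hanger against the lip or the rubber stops of the hook, set the bottle down gently, keep it upright all the way, and leave the other things alone.

Things in the scene. Friction and masses are not known exactly. Their poses are not given: they have to be found in the camera images.
- bottle: Brown glass bottle (58 mm across, 104 mm tall, white cap) fixed in a steel hanger, 0.2 to 0.42 kg together; origin at the centre of its underside, z up; hangs with its base 20 mm above the desk. Two straps (60 mm apart inside, 66 mm outside, along y; 12 mm wide) rise from a band round the bottle to a crossbar that rests on the hook's arm, one strap on each side of the arm
- crossbar (a point): Centre of the underside of the hanger's crossbar, 165 mm above the bottle's origin, axes of the bottle. The crossbar is 8 mm thick (x), 66 mm wide (y), 10 mm high. To come off it must rise 19 mm to be over the hook's lip; it can rise 44 mm before the bottle's cap meets the arm; then it draws out to the stand's -x (65 mm takes it clear of the hook)
- tab (a point): Place to grip: centre of the flat tab, 6 mm thick (x), 36 mm wide (y), 38 mm high, on a 22 mm wide stem above the crossbar; 213 mm above the bottle's origin, axes of the bottle. It may be pinched across x or y; everything on the hook ends 24 mm below this point
- stand: Fixed steel table stand with the safety hook. Origin on the desk right under the hanging crossbar; z up, the hook's open front looks to -x, its post stands at x = 66 to 86 mm; its top is 209 mm above the desk. The horizontal arm is 22 mm wide (43 mm over the hook's nose), its underside 169 mm above the desk
- saddle (a point): Top of the arm where the crossbar rests (185 mm above the desk), axes of the stand. In front of it stands the hook's nose; its lip (two tines 27 mm apart, beside the tab's stem; top 204 mm above the desk) reaches back over the crossbar, 3 mm above it, so that it cannot be lifted. Nose and lip are part of a head clamped on the arm at a setting that differs each time and is not measured
- stops (a point): Rough place (+-8 mm in x) of two rubber stops behind the crossbar, part of that head; axes of the stand. Pushed back (+x) by 4 to 20 mm from where it hangs, the crossbar comes clear of the lip; 2.5 mm later it meets the stops, which yield 1 mm for each 8 N. Over 16 N in all between bottle or hanger and the stand (keeper, lip, stops) is too much
- keeper (a joint): Sprung keeper: a steel block 18 mm wide that slides on the arm behind the crossbar and closes the hook's mouth. 0 = forward, closed (0.5 mm behind the hanging crossbar); grows in m as it is pushed back (+x of the stand), up to 0.030. Its spring pushes forward with about 2.3 N at 0 and 0.15 N more for each mm; it closes by itself when freed
- holder: Fixed round white plastic bottle holder: cup 84 mm across and 22 mm tall with a round well 70 mm across, on a disc foot 104 mm across; origin at the centre of its underside, z up
- holder_in (a point): Centre of the floor of the holder's well, 4 mm above the desk
- box_cream: Bystander: cream and green medicine carton 40 x 50 x 70 mm; origin at the centre of its underside
- small_bottle: Bystander: brown bottle with white cap, 42 mm across, 86 mm tall, standing alone; origin at the centre of its underside
- dropper: Bystander: white dropper bottle, 38 mm across, 106 mm tall; origin at the centre of its underside

How it is judged:
On the way, in this order (a step that is already met when the one before it is completed fails the run):
1. the keeper is pressed open by the held hanger (4 mm or more) (value of joint keeper above 0.004 m and contact force between the fingers and bottle above 1 N), for 0.1 s.
2. the bottle is off the hook, in the gripper, and the keeper has closed (x of bottle in the frame of stand below -0.05 m and contact force between bottle and stand below 0.1 N and contact force between the fingers and bottle above 1 N and value of joint keeper below 0.002 m), for 0.1 s.
At the end, for the whole second after the job is handed in: The bottle stands at rest and upright (within 0.06 rad) in the holder's well, its base within 3 mm of the well's floor and within 8 mm of its centre, and the keeper is closed again (within 2 mm) (horizontal distance between bottle and holder_in below 0.008 m and z of bottle in the frame of holder_in below 0.003 m and angle between bottle's own z axis and vertical below 0.06 rad and linear speed of bottle below 0.02 m/s and value of joint keeper below 0.002 m); the robot touches nothing.
It fails at once if with the keeper pressed open (over 1 mm), the hanger or bottle is forced against the lip, the stops or the stand (over 16 N in all) (value of joint keeper above 0.001 m and contact force between bottle and stand above 16 N).
It fails at once if the hanger or bottle is forced against the hook or stand at any other time (over 60 N) (contact force between bottle and stand above 60 N).
It fails at once if the bottle is tilted by more than 0.5 rad (angle between bottle's own z axis and vertical above 0.5 rad).
It fails at once if the bottle is set down hard in the holder (over 40 N) (contact force between bottle and holder above 40 N).
It fails at once if a bystander is moved by more than 20 mm or knocked over (distance of any of box_cream, small_bottle, dropper from where it was at the start of the episode above 0.02 m or angle between any of box_cream, small_bottle, dropper's own z axis and vertical above 0.3 rad).
It also fails if it takes over 61 s, if anything falls off the work surface, if the arm or the gripper's body presses on something with over 40 N, if the wrist force passes 120 N, or if a joint passes its speed limit or range.

## Working session

There is one attempt and no reset: what is moved stays moved. The work goes in short steps, Python scripts to look and compute and a tool call to move; the robot and the scene stay as the last step left them, time stands still between calls to the robot, and variables do not carry over. Pictures are saved under pics/ and viewed, about 8 in all and at most 12, crops included, and the job is handed in when it is done.

Besides the shell and the picture viewer there is one more tool, called after "Request:" by a JSON object that holds its "fn" and its "kwargs". play_rows: Moves the arm, as the interface text tells. Its arguments: {"type":"object","properties":{"series":{"type":"array"},"squeeze":{"type":"number"}},"required":["series"]}

```bash
mkdir -p pics; cat > h.py <<'E'
import numpy as np,cv2
from rig import *
def cam(p):
    f=p["pixels"].shape[0]/2/np.tan(np.radians(p["vfov"])/2)
    K=np.array([[f,0,p["cx"]],[0,f,p["cy"]],[0,0,1.]]);R=cv2.Rodrigues(np.array(p["rvec"],float))[0]
    return K,R,np.array(p["tvec"],float).ravel()
def proj(p,X):
    K,R,t=cam(p);c=(R@np.atleast_2d(X).T).T+t;u=(K@c.T).T;return u[:,:2]/u[:,2:]
def atz(p,uv,z):
    K,R,t=cam(p);d=R.T@np.linalg.inv(K)@np.array([uv[0],uv[1],1.]);o=-R.T@t
    return o+d*(z-o[2])/d[2]
def save(p,n): cv2.imwrite("pics/"+n,p["pixels"][:,:,::-1])
E
python3 - <<'E'
from h import *
print(get_state())
ims=[]
for n in("side","top"):
    p=get_image(n);K,R,t=cam(p);print(n,"campos",-R.T@t,"fwd",R[2],"f",K[0,0])
    save(p,n+"0.png")
    for l in["bottle","tab","stand","keeper","holder","box_cream","small_bottle","dropper"]:
        for m in masks_of(p,l)[:2]:
            ys,xs=np.where(m["region"]);print(l,round(m["p"],2),np.round(m["xy"]),(xs.min(),xs.max(),ys.min(),ys.max()) if len(xs) else 0)
E
```

```text
{'clock': 0.0, 'qpos': array([-1.43697859e+00,  2.76571982e-01,  1.50615044e+00, -1.72689445e-05,
        1.36067935e+00, -1.20978061e-01]), 'qd': array([ 6.22839469e-04, -1.35515887e-05,  5.18690993e-05,  1.93820577e-04,
        1.43565666e-04, -2.72444788e-04]), 'effort': array([-8.00860180e-04, -4.16782844e+01, -2.45808560e+01, -4.07461230e-04,
        1.10542215e-02,  1.87033254e-05]), 'position': array([ 0.14485969, -0.55592339,  0.24144591]), 'ee_rot': array([-6.29493230e-04,  7.91217504e-01, -6.11534171e-01, -6.49645569e-04]), 'contact_force': array([ 0.60023528, -0.21097909,  0.06449369]), 'moment': array([0.01216586, 0.0220743 , 0.01300457]), 'width': 0.08552937201048678}
side campos [0.4608103  1.09266081 0.87081709] fwd [-0.01230792 -0.72081064 -0.69302275] f 420.4710853147467
bottle 0.16 [294. 264.] (np.int64(286), np.int64(301), np.int64(245), np.int64(277))
tab 0.8 [199. 176.] (np.int64(189), np.int64(211), np.int64(123), np.int64(198))
stand 0.71 [182. 185.] (np.int64(163), np.int64(214), np.int64(137), np.int64(209))
keeper 0.45 [189. 145.] (np.int64(174), np.int64(19
[... 644 characters left out ...]
p.int64(153))
stand 0.59 [311. 122.] (np.int64(286), np.int64(329), np.int64(77), np.int64(158))
keeper 0.67 [316.  99.] (np.int64(314), np.int64(321), np.int64(91), np.int64(107))
holder 0.69 [237. 183.] (np.int64(216), np.int64(258), np.int64(164), np.int64(205))
holder 0.31 [311. 119.] (np.int64(286), np.int64(330), np.int64(77), np.int64(159))
box_cream 0.59 [209. 125.] (np.int64(196), np.int64(220), np.int64(115), np.int64(142))
box_cream 0.27 [310. 122.] (np.int64(286), np.int64(329), np.int64(77), np.int64(159))
small_bottle 0.69 [301. 264.] (np.int64(295), np.int64(314), np.int64(255), np.int64(272))
dropper 0.7 [186. 233.] (np.int64(178), np.int64(197), np.int64(232), np.int64(248))
```

```bash
python3 - <<'E'
from h import *
a=cv2.imread("pics/side0.png");b=cv2.imread("pics/top0.png")
A=cv2.resize(a[110:290,150:330],(600,600),interpolation=cv2.INTER_CUBIC)
B=cv2.resize(b[60:180,270:360],(450,600),interpolation=cv2.INTER_CUBIC)
cv2.imwrite("pics/c0.png",cv2.resize(np.hstack([A,B]),(800,457)));
cv2.imwrite("pics/c1.png",cv2.resize(b,(700,525)))
E
```

```text
(no output)
```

View pics/c0.png

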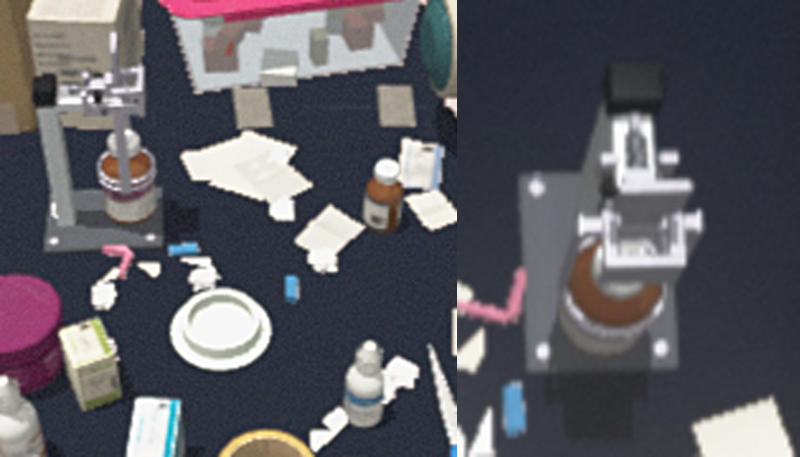

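View pics/c1.png

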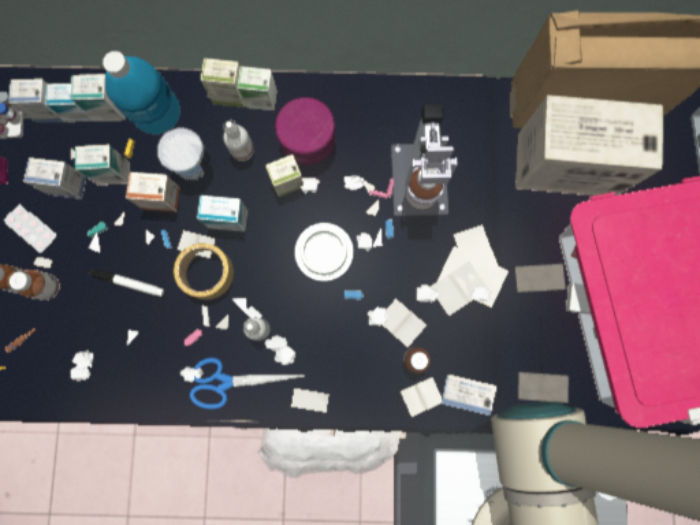

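The top view shows the stand with its post away from the robot and its open front facing about -x. The tab is near top pixel (319,110), the holder at (237,183). I'll overlay a model to get pose and yaw.

```bash
cat > ov.py <<'E'
from h import *
def box(x0,x1,y0,y1,z0,z1):
    return np.array([[x,y,z] for x in(x0,x1) for y in(y0,y1) for z in(z0,z1)])
def draw(img,p,parts,pose,off,s):
    c,sn=np.cos(pose[2]),np.sin(pose[2])
    for P,col in parts:
        W=P.copy();W[:,0]=c*P[:,0]-sn*P[:,1]+pose[0];W[:,1]=sn*P[:,0]+c*P[:,1]+pose[1]
        q=(proj(p,W)-off+.5)*s
        for i in range(8):
            for j in range(i):
                if bin(i^j).count("1")==1: cv2.line(img,tuple(int(v) for v in q[i]),tuple(int(v) for v in q[j]),col,1)
mm=1e-3
parts=[(box(-3,3,-18,18,214,252)*mm,(0,255,0)),(box(-4,4,-33,33,185,195)*mm,(0,255,255)),
(box(66,86,-10,10,0,209)*mm,(0,0,255))]
E
python3 - <<'E'
from ov import *
p=get_image("top");q=get_image("side")
for n,uv in dict(BL=(287.8,157.1),BR=(328,156.3),TL=(286,105.9)).items(): print(n,atz(p,uv,.005))
pt=atz(p,(318.8,108.9),.245);print("tab",pt)
print("post",atz(p,(316.5,81.5),.209))
print("holder top",atz(p,(237,184),.015),"side",atz(q,(238,240),.01))
for l,z in dict(box_cream=.035,small_bottle=.043,dropper=.053).items():
    for im in(p,q):
        m=masks_of(im,l)
        if m: print(l,atz(im,m[0]["xy"],z))
    m=masks_of(q,"tab")
print("cream",atz(p,(209,125),.06))
pb=atz(p,(316.5,81.5),.209);yaw=np.arctan2(pb[1]-pt[1],pb[0]-pt[0]);print(yaw)
pose=(pt[0],pt[1],yaw)
s=6
A=cv2.resize(p["pixels"][70:165,275:345,::-1],None,fx=s,fy=s,interpolation=cv2.INTER_CUBIC);B=cv2.resize(q["pixels"][115:210,155:220,::-1],None,fx=s,fy=s,interpolation=cv2.INTER_CUBIC)
draw(A,p,parts,pose,(275,70),s);draw(B,q,parts,pose,(155,115),s)
cv2.imwrite("pics/o1.png",np.hstack([A,B])[:600,:800])
E
```

```text
BL [0.55560181 0.23469183 0.005     ]
BR [0.55982536 0.13599235 0.005     ]
TL [0.68709904 0.24064458 0.005     ]
tab [0.59310204 0.19282369 0.245     ]
post [0.66417589 0.19229278 0.209     ]
holder top [0.48399045 0.35691511 0.015     ] side [0.48342308 0.36829251 0.01      ]
box_cream [0.62399596 0.43024798 0.035     ]
box_cream [0.61700174 0.43278599 0.035     ]
small_bottle [0.29845177 0.20118125 0.043     ]
small_bottle [0.30753546 0.20546049 0.043     ]
dropper [0.35185039 0.46708792 0.053     ]
dropper [0.34821056 0.47754951 0.053     ]
cream [0.61555917 0.42470335 0.06      ]
-0.007469779540268714
```

View pics/o1.png

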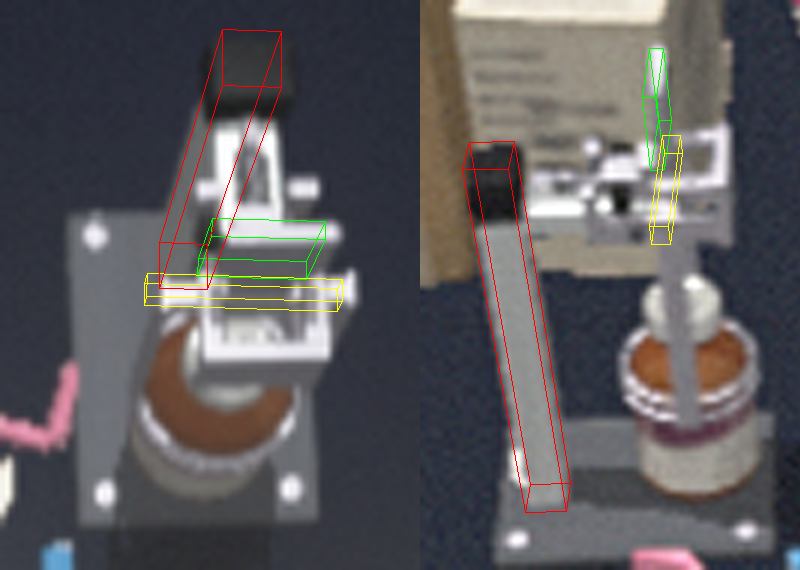

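The overlay (green tab, red post) nearly fits. The actual tab sits about 3 mm to -y, and the base plate gives yaw of about +0.044, so I take the stand at (0.593, 0.190). Moving there high up.

Request:
{"fn": "play_rows", "kwargs": {"series": [{"dz": 40,"fingers": -1},{"dz": 40},{"dz": 40},{"dz": 40},{"dz": 40},{"dx": 14,"dy": 37,"turn": 0.09},{"dx": 14,"dy": 37,"turn": 0.09},{"dx": 14,"dy": 37,"turn": 0.09},{"dx": 14,"dy": 37,"turn": 0.09},{"dx": 14,"dy": 37,"turn": 0.09},{"dx": 14,"dy": 37,"turn": 0.09},{"dx": 14,"dy": 37,"turn": 0.09},{"dx": 14,"dy": 37,"turn": 0.09},{"dx": 14,"dy": 37,"turn": 0.09},{"dx": 14,"dy": 37,"turn": 0.09},{"dx": 14,"dy": 37,"turn": 0.09},{"dx": 14,"dy": 37,"turn": 0.09},{"dx": 14,"dy": 37,"turn": 0.09},{"dx": 14,"dy": 37,"turn": 0.09},{"dx": 14,"dy": 37,"turn": 0.09}]}}

```text
invalid input at $.series[0]: expected keys fingers, dx, dy, dz, turn
```

Request:
{"fn": "play_rows", "kwargs": {"series": [{"dx": 0,"dy": 0,"dz": 40,"turn": 0,"fingers": -1},{"dx": 0,"dy": 0,"dz": 40,"turn": 0,"fingers": -1},{"dx": 0,"dy": 0,"dz": 40,"turn": 0,"fingers": -1},{"dx": 0,"dy": 0,"dz": 40,"turn": 0,"fingers": -1},{"dx": 0,"dy": 0,"dz": 40,"turn": 0,"fingers": -1},{"dx": 14,"dy": 37,"dz": 0,"turn": 0.09,"fingers": -1},{"dx": 14,"dy": 37,"dz": 0,"turn": 0.09,"fingers": -1},{"dx": 14,"dy": 37,"dz": 0,"turn": 0.09,"fingers": -1},{"dx": 14,"dy": 37,"dz": 0,"turn": 0.09,"fingers": -1},{"dx": 14,"dy": 37,"dz": 0,"turn": 0.09,"fingers": -1},{"dx": 14,"dy": 37,"dz": 0,"turn": 0.09,"fingers": -1},{"dx": 14,"dy": 37,"dz": 0,"turn": 0.09,"fingers": -1},{"dx": 14,"dy": 37,"dz": 0,"turn": 0.09,"fingers": -1},{"dx": 14,"dy": 37,"dz": 0,"turn": 0.09,"fingers": -1},{"dx": 14,"dy": 37,"dz": 0,"turn": 0.09,"fingers": -1},{"dx": 14,"dy": 37,"dz": 0,"turn": 0.09,"fingers": -1},{"dx": 14,"dy": 37,"dz": 0,"turn": 0.09,"fingers": -1},{"dx": 14,"dy": 37,"dz": 0,"turn": 0.09,"fingers": -1},{"dx": 14,"dy": 37,"dz": 0,"turn": 0.09,"fingers": -1},{"dx": 14,"dy": 37,"dz": 0,"turn": 0.09,"fingers": -1}]}}

```text
clock: 3.12
position: [0.353, 0.0192, 0.4508]
ee_rot: [0.003, 0.999, 0.041, 0.007]
contact_force: [1.4, -0.9, -0.0]
width: 0.0851
```

Request:
{"fn": "play_rows", "kwargs": {"series": [{"dx": 30,"dy": 21,"dz": 0,"turn": 0,"fingers": -1},{"dx": 30,"dy": 21,"dz": 0,"turn": 0,"fingers": -1},{"dx": 30,"dy": 21,"dz": 0,"turn": 0,"fingers": -1},{"dx": 30,"dy": 21,"dz": 0,"turn": 0,"fingers": -1},{"dx": 30,"dy": 21,"dz": -20,"turn": 0,"fingers": -1},{"dx": 30,"dy": 21,"dz": -20,"turn": 0,"fingers": -1},{"dx": 20,"dy": 15,"dz": -20,"turn": 0,"fingers": -1},{"dx": 0,"dy": 0,"dz": -20,"turn": 0,"fingers": -1},{"dx": 0,"dy": 0,"dz": 0,"turn": 0,"fingers": -1}]}}

```text
clock: 3.87
position: [0.5588, 0.1787, 0.3703]
ee_rot: [0.002, 0.999, 0.051, 0.013]
contact_force: [-1.3, -0.1, -1.1]
width: 0.0853
```

```bash
python3 - <<'E'
from ov import *
s=get_state();print(s["position"],s["ee_rot"],s["contact_force"],s["clock"])
p=get_image("top");q=get_image("side")
pose=(.592,.190,.044);print(atz(p,(237,184),.015))
# holder circle fits from image edges
for im,n in((p,"top"),(q,"side")):
    m=masks_of(im,"holder")[0]["region"].astype(np.uint8)
    c=max(cv2.findContours(m,cv2.RETR_EXTERNAL,cv2.CHAIN_APPROX_NONE)[0],key=len)[:,0,:]
    W=np.array([atz(im,u,.003)[:2] for u in c]);A=np.c_[2*W,np.ones(len(W))];x=np.linalg.lstsq(A,(W**2).sum(1),rcond=None)[0]
    print(n,x[:2],np.sqrt(x[2]+x[0]**2+x[1]**2))
s=6
A=cv2.resize(p["pixels"][70:165,275:345,::-1],None,fx=s,fy=s,interpolation=cv2.INTER_CUBIC);B=cv2.resize(q["pixels"][95:190,155:220,::-1],None,fx=s,fy=s,interpolation=cv2.INTER_CUBIC)
A0=cv2.resize(cv2.imread("pics/top0.png")[70:165,275:345],None,fx=s,fy=s,interpolation=cv2.INTER_CUBIC)
draw(A0,p,parts,pose,(275,70),s);draw(B,q,parts,pose,(155,95),s)
cv2.imwrite("pics/o2.png",np.hstack([A0,B])[:600,:815][:,:800])
E
```

```text
[0.55881766 0.17868342 0.37027477] [0.00194917 0.99861554 0.05099624 0.01275086] [-1.34326415 -0.09524713 -1.11694787] 3.8667
[0.48399045 0.35691511 0.015     ]
top [0.48561053 0.35797371] 0.05100399400991561
side [0.48671957 0.35974604] 0.051837480985023825
```

View pics/o2.png

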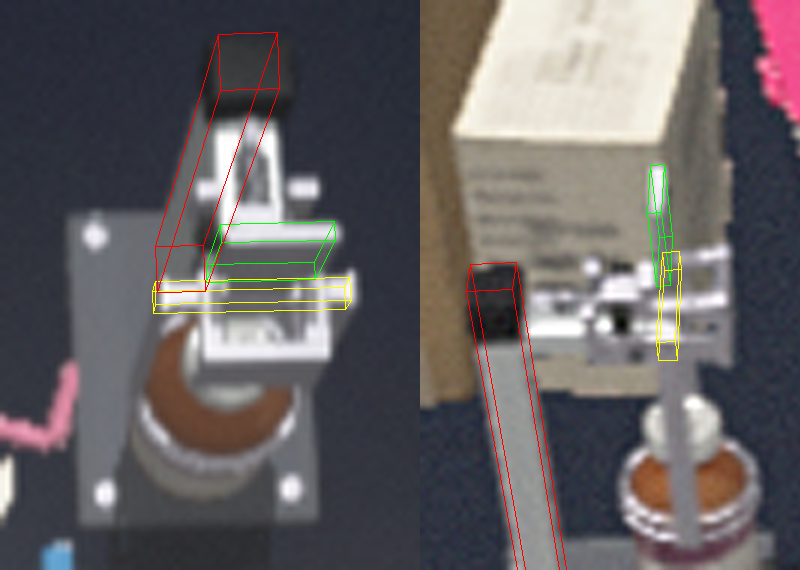

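The side view confirms the tab in x (tab pixels match the model) and top suggests y about 0.189. The holder's foot circle gives (0.486, 0.359) with radius 51 mm, which agrees with the given 52 mm. Now aligning above the tab.

Request:
{"fn": "play_rows", "kwargs": {"series": [{"dx": 15,"dy": 5,"dz": 0,"turn": -0.03,"fingers": -1},{"dx": 15,"dy": 4,"dz": 0,"turn": -0.03,"fingers": -1},{"dx": 5,"dy": 1,"dz": -10,"turn": 0,"fingers": -1},{"dx": 0,"dy": 0,"dz": -20,"turn": 0,"fingers": -1},{"dx": 0,"dy": 0,"dz": -20,"turn": 0,"fingers": -1},{"dx": 0,"dy": 0,"dz": 0,"turn": 0,"fingers": -1},{"dx": 0,"dy": 0,"dz": 0,"turn": 0,"fingers": -1}]}}

```text
clock: 4.65
position: [0.5947, 0.1837, 0.3411]
ee_rot: [0.0, 0.999, 0.017, 0.031]
contact_force: [-0.0, 0.2, 0.7]
width: 0.0853
```

Request:
{"fn": "play_rows", "kwargs": {"series": [{"dx": 0,"dy": 0,"dz": 0,"turn": 0,"fingers": -1},{"dx": 0,"dy": 0,"dz": 0,"turn": 0,"fingers": -1},{"dx": 0,"dy": 0,"dz": 0,"turn": 0,"fingers": -1},{"dx": 0,"dy": 0,"dz": 0,"turn": 0,"fingers": -1}]}}

```text
clock: 4.98
position: [0.5948, 0.183, 0.3464]
ee_rot: [-0.0, 0.999, 0.017, 0.034]
contact_force: [-0.3, -1.0, 0.4]
width: 0.0855
```

```bash
cat > st.py <<'E'
from h import *
from scipy.spatial.transform import Rotation as Ro
s=get_state();w,x,y,z=s["ee_rot"];R=Ro.from_quat([x,y,z,w]).as_matrix()
print("t",s["clock"],"pos",np.round(s["position"]*1e3,1),"yaw",round(np.arctan2(R[1,0],R[0,0]),3),"zaxis",np.round(R[:,2],3),"F",np.round(s["contact_force"],1),"M",np.round(s["moment"],2),"w",round(s["width"]*1e3,1),"q",np.round(s["qpos"],3))
E
python3 st.py
```

```text
t 4.9833 pos [594.8 183.  346.4] yaw 0.035 zaxis [ 0.068  0.002 -0.998] F [-0.3 -1.   0.4] M [0.01 0.01 0.03] w 85.5 q [ 0.193  0.276  1.254 -0.012  1.543  0.159]
```

Request:
{"fn": "play_rows", "kwargs": {"series": [{"dx": 0,"dy": 0,"dz": 20,"turn": 0,"fingers": -1},{"dx": 0,"dy": 0,"dz": 20,"turn": 0,"fingers": -1},{"dx": 0,"dy": 0,"dz": 0,"turn": 0,"fingers": -1}]}}

```text
clock: 5.23
position: [0.5944, 0.1829, 0.3884]
ee_rot: [-0.0, 0.999, 0.017, 0.034]
contact_force: [0.2, 0.1, 0.6]
width: 0.0851
```

```bash
python3 st.py
```

```text
t 5.2333 pos [594.4 182.9 388.4] yaw 0.035 zaxis [ 0.068  0.002 -0.998] F [0.2 0.1 0.6] M [0.09 0.02 0.  ] w 85.1 q [ 0.193  0.272  1.162 -0.012  1.64   0.157]
```

Request:
{"fn": "play_rows", "kwargs": {"series": [{"dx": 0,"dy": 0,"dz": -15,"turn": 0,"fingers": -1},{"dx": 0,"dy": 0,"dz": -15,"turn": 0,"fingers": -1},{"dx": 0,"dy": 0,"dz": -15,"turn": 0,"fingers": -1}]}}

```text
clock: 5.48
position: [0.597, 0.1836, 0.3477]
ee_rot: [-0.001, 0.999, 0.018, 0.041]
contact_force: [0.1, 0.3, 0.8]
width: 0.0853
```

```bash
python3 st.py
```

```text
t 5.4833 pos [597.  183.6 347.7] yaw 0.035 zaxis [ 0.082  0.004 -0.997] F [0.1 0.3 0.8] M [ 0.01  0.04 -0.02] w 85.3 q [ 0.194  0.272  1.258 -0.012  1.53   0.158]
```

Request:
{"fn": "play_rows", "kwargs": {"series": [{"dx": -20,"dy": 0,"dz": 0,"turn": 0,"fingers": -1},{"dx": -20,"dy": 0,"dz": 0,"turn": 0,"fingers": -1},{"dx": -20,"dy": 0,"dz": 0,"turn": 0,"fingers": -1}]}}

```text
clock: 5.73
position: [0.5371, 0.1829, 0.3396]
ee_rot: [-0.0, 0.999, 0.017, 0.037]
contact_force: [-0.3, 0.1, -0.3]
width: 0.0855
```

```bash
python3 st.py
```

```text
t 5.7333 pos [537.1 182.9 339.6] yaw 0.034 zaxis [ 0.074  0.002 -0.997] F [-0.3  0.1 -0.3] M [-0.06  0.03  0.04] w 85.5 q [ 0.214  0.187  1.391 -0.014  1.491  0.181]
```

Request:
{"fn": "play_rows", "kwargs": {"series": [{"dx": 0,"dy": 0,"dz": 40,"turn": 0,"fingers": -1},{"dx": 0,"dy": 0,"dz": 40,"turn": 0,"fingers": -1},{"dx": 0,"dy": 0,"dz": 40,"turn": 0,"fingers": -1},{"dx": 0,"dy": 0,"dz": 40,"turn": 0,"fingers": -1}]}}

```text
clock: 6.07
position: [0.5129, 0.1792, 0.4771]
ee_rot: [0.005, 1.0, 0.018, 0.005]
contact_force: [0.6, 0.3, 0.6]
width: 0.0857
```

```bash
python3 st.py
```

```text
t 6.0667 pos [512.9 179.2 477.1] yaw 0.037 zaxis [ 0.011 -0.011 -1.   ] F [0.6 0.3 0.6] M [ 0.   -0.04 -0.01] w 85.7 q [ 0.217  0.188  1.062 -0.013  1.883  0.176]
```

Request:
{"fn": "play_rows", "kwargs": {"series": [{"dx": -40,"dy": 0,"dz": 0,"turn": 0,"fingers": -1},{"dx": -40,"dy": 0,"dz": 0,"turn": 0,"fingers": -1},{"dx": -40,"dy": 0,"dz": 0,"turn": 0,"fingers": -1}]}}

```text
clock: 6.32
position: [0.4042, 0.1808, 0.4841]
ee_rot: [0.003, 1.0, 0.016, 0.017]
contact_force: [-1.1, -0.1, -0.1]
width: 0.0853
```

```bash
python3 st.py
```

```text
t 6.3167 pos [404.2 180.8 484.1] yaw 0.033 zaxis [ 0.034 -0.006 -0.999] F [-1.1 -0.1 -0.1] M [0.03 0.01 0.02] w 85.3 q [ 0.275  0.012  1.248 -0.016  1.85   0.238]
```

Request:
{"fn": "play_rows", "kwargs": {"series": [{"dx": 0,"dy": 0,"dz": 0,"turn": 0,"fingers": -1},{"dx": 0,"dy": 0,"dz": 0,"turn": 0,"fingers": -1}]}}

```text
clock: 6.48
position: [0.3965, 0.1806, 0.4866]
ee_rot: [0.002, 1.0, 0.018, 0.018]
contact_force: [1.3, 0.4, -0.9]
width: 0.0855
```

```bash
python3 st.py
```

```text
t 6.4833 pos [396.5 180.6 486.6] yaw 0.036 zaxis [ 0.036 -0.004 -0.999] F [ 1.3  0.4 -0.9] M [-0.03 -0.02  0.01] w 85.5 q [ 0.279  0.     1.255 -0.014  1.853  0.239]
```

Request:
{"fn": "play_rows", "kwargs": {"series": [{"dx": 0,"dy": 0,"dz": 41,"turn": 0,"fingers": -1},{"dx": 0,"dy": 0,"dz": 41,"turn": 0,"fingers": -1},{"dx": 0,"dy": 0,"dz": 41,"turn": 0,"fingers": -1}]}}

```text
clock: 6.73
position: [0.3874, 0.1783, 0.5951]
ee_rot: [0.008, 1.0, 0.019, -0.003]
contact_force: [2.2, 1.2, 0.8]
width: 0.0854
```

```bash
python3 st.py
```

```text
t 6.7333 pos [387.4 178.3 595.1] yaw 0.037 zaxis [-0.005 -0.016 -1.   ] F [2.2 1.2 0.8] M [ 0.05 -0.08 -0.02] w 85.4 q [ 0.279  0.065  0.917 -0.017  2.168  0.233]
```

Request:
{"fn": "play_rows", "kwargs": {"series": [{"dx": 41,"dy": 0,"dz": 0,"turn": 0,"fingers": -1},{"dx": 41,"dy": 2,"dz": 0,"turn": 0,"fingers": -1},{"dx": 41,"dy": 2,"dz": 0,"turn": 0,"fingers": -1},{"dx": 41,"dy": 2,"dz": 0,"turn": 0,"fingers": -1}]}}

```text
clock: 7.07
position: [0.5492, 0.1839, 0.609]
ee_rot: [0.005, 1.0, 0.021, 0.01]
contact_force: [0.9, 0.1, 1.4]
width: 0.0854
```

```bash
python3 st.py
```

```text
t 7.0667 pos [549.2 183.9 609. ] yaw 0.042 zaxis [ 0.02  -0.009 -1.   ] F [0.9 0.1 1.4] M [0.01 0.01 0.  ] w 85.4 q [ 0.211  0.346  0.502 -0.017  2.276  0.158]
```

Request:
{"fn": "play_rows", "kwargs": {"series": [{"dx": 0,"dy": 0,"dz": -20,"turn": 0,"fingers": -1},{"dx": 0,"dy": 0,"dz": -20,"turn": 0,"fingers": -1},{"dx": 0,"dy": 0,"dz": -20,"turn": 0,"fingers": -1},{"dx": 0,"dy": 0,"dz": -20,"turn": 0,"fingers": -1},{"dx": 0,"dy": 0,"dz": -20,"turn": 0,"fingers": -1}]}}

```text
clock: 7.48
position: [0.5809, 0.1859, 0.4913]
ee_rot: [0.005, 1.0, 0.018, 0.011]
contact_force: [0.4, 0.5, 0.3]
width: 0.0853
```

```bash
python3 st.py
```

```text
t 7.4833 pos [580.9 185.9 491.3] yaw 0.036 zaxis [ 0.022 -0.009 -1.   ] F [0.4 0.5 0.3] M [ 0.02  0.1  -0.01] w 85.3 q [ 0.204  0.303  0.872 -0.015  1.947  0.163]
```

Request:
{"fn": "play_rows", "kwargs": {"series": [{"dx": 2,"dy": 1,"dz": -20,"turn": 0,"fingers": -1},{"dx": 2,"dy": 1,"dz": -20,"turn": 0,"fingers": -1},{"dx": 2,"dy": 1,"dz": -20,"turn": 0,"fingers": -1},{"dx": 2,"dy": 0,"dz": -20,"turn": 0,"fingers": -1},{"dx": 0,"dy": 0,"dz": -20,"turn": 0,"fingers": -1},{"dx": 0,"dy": 0,"dz": -20,"turn": 0,"fingers": -1},{"dx": 0,"dy": 0,"dz": -20,"turn": 0,"fingers": -1},{"dx": 0,"dy": 0,"dz": -20,"turn": 0,"fingers": -1},{"dx": 0,"dy": 0,"dz": -10,"turn": 0,"fingers": -1}]}}

```text
clock: 8.23
position: [0.5951, 0.187, 0.2971]
ee_rot: [0.007, 1.0, 0.016, 0.003]
contact_force: [0.8, -0.1, -0.2]
width: 0.0852
```

```bash
python3 st.py
```

```text
t 8.2333 pos [595.1 187.  297.1] yaw 0.033 zaxis [ 0.006 -0.013 -1.   ] F [ 0.8 -0.1 -0.2] M [-0.01 -0.03 -0.  ] w 85.2 q [ 0.201  0.327  1.297 -0.014  1.515  0.169]
```

Request:
{"fn": "play_rows", "kwargs": {"series": [{"dx": -1,"dy": 1,"dz": -17,"turn": 0.005,"fingers": -1},{"dx": -1,"dy": 1,"dz": -17,"turn": 0.005,"fingers": -1},{"dx": -1,"dy": 0,"dz": -17,"turn": 0,"fingers": -1},{"dx": -1,"dy": 0,"dz": -15,"turn": 0,"fingers": -1},{"dx": 0,"dy": 0,"dz": -3,"turn": 0,"fingers": -1}]}}

```text
clock: 8.65
position: [0.592, 0.1877, 0.2158]
ee_rot: [0.008, 1.0, 0.021, -0.002]
contact_force: [-0.2, -0.0, 0.2]
width: 0.0852
```

```bash
python3 st.py
```

```text
t 8.65 pos [592.  187.7 215.8] yaw 0.042 zaxis [-0.004 -0.016 -1.   ] F [-0.2 -0.   0.2] M [ 0.04  0.02 -0.02] w 85.2 q [ 0.203  0.365  1.439 -0.015  1.346  0.165]
```

Request:
{"fn": "play_rows", "kwargs": {"series": [{"dx": 0,"dy": 1,"dz": 10,"turn": 0,"fingers": -1},{"dx": 0,"dy": 0,"dz": 0,"turn": 0,"fingers": -0.5},{"dx": 0,"dy": 0,"dz": 0,"turn": 0,"fingers": 0},{"dx": 0,"dy": 0,"dz": 0,"turn": 0,"fingers": 0.5},{"dx": 0,"dy": 0,"dz": 0,"turn": 0,"fingers": 0.5}], "squeeze": 20}}

```text
clock: 9.07
position: [0.5945, 0.1886, 0.2267]
ee_rot: [0.008, 1.0, 0.021, -0.002]
contact_force: [0.3, 0.6, 1.1]
width: 0.0389
```

```bash
python3 - <<'E'
import st
from ov import *
p=get_image("top");q=get_image("side")
s=6
A=cv2.resize(p["pixels"][70:165,275:345,::-1],None,fx=s,fy=s,interpolation=cv2.INTER_CUBIC);B=cv2.resize(q["pixels"][100:195,155:220,::-1],None,fx=s,fy=s,interpolation=cv2.INTER_CUBIC)
cv2.imwrite("pics/o3.png",np.hstack([A,B])[:600,:800])
E
```

```text
t 9.0667 pos [594.5 188.6 226.7] yaw 0.041 zaxis [-0.004 -0.016 -1.   ] F [0.3 0.6 1.1] M [ 0.02  0.04 -0.05] w 38.9 q [ 0.204  0.362  1.415 -0.015  1.371  0.166]
```

View pics/o3.png

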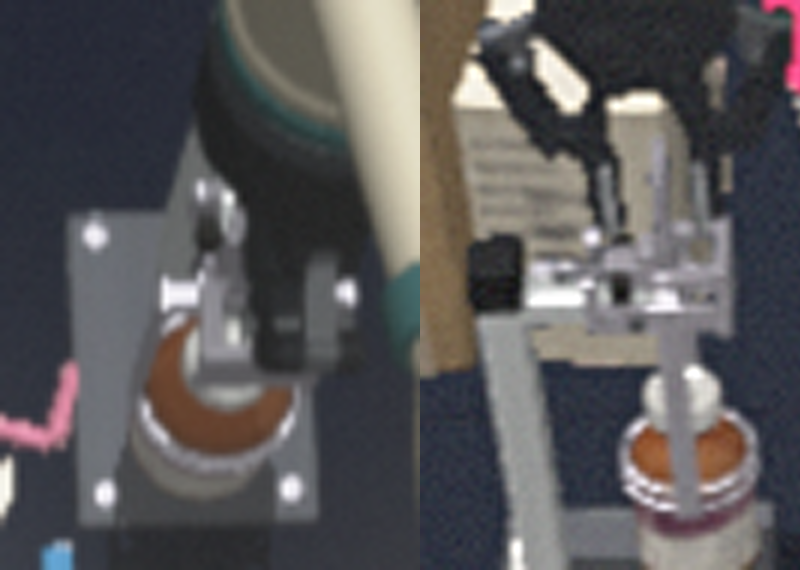

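The tab (side crop, column about 658) stands between the pads (inner faces at about 615 and 693), so the gripper is about 2 mm too far in +x. Correcting and closing.

Request:
{"fn": "play_rows", "kwargs": {"series": [{"dx": -2,"dy": 0,"dz": -1,"turn": 0,"fingers": 0.5},{"dx": 0,"dy": 0,"dz": -1,"turn": 0,"fingers": 0.7},{"dx": 0,"dy": 0,"dz": -1,"turn": 0,"fingers": 0.8},{"dx": 0,"dy": 0,"dz": -1,"turn": 0,"fingers": 0.9},{"dx": 0,"dy": 0,"dz": 0,"turn": 0,"fingers": 1},{"dx": 0,"dy": 0,"dz": 0,"turn": 0,"fingers": 1},{"dx": 0,"dy": 0,"dz": 0,"turn": 0,"fingers": 1}], "squeeze": 20}}

```text
clock: 9.75
position: [0.5927, 0.1887, 0.2246]
ee_rot: [0.008, 1.0, 0.021, 0.0]
contact_force: [0.6, 0.5, 0.8]
width: 0.0063
```

```bash
python3 st.py
```

```text
t 9.75 pos [592.7 188.7 224.6] yaw 0.041 zaxis [ 0.    -0.015 -1.   ] F [0.6 0.5 0.8] M [ 0.04  0.01 -0.03] w 6.3 q [ 0.205  0.359  1.426 -0.015  1.36   0.167]
```

Request:
{"fn": "play_rows", "kwargs": {"series": [{"dx": 0,"dy": 0,"dz": 0,"turn": 0,"fingers": 1},{"dx": 1.5,"dy": 0,"dz": 0,"turn": 0,"fingers": 1},{"dx": 1.5,"dy": 0,"dz": 0,"turn": 0,"fingers": 1}], "squeeze": 60}}

```text
clock: 10.0
position: [0.5931, 0.1887, 0.2246]
ee_rot: [0.008, 1.0, 0.021, -0.003]
contact_force: [-4.2, 0.2, 3.3]
width: 0.0052
```

```bash
python3 st.py
```

```text
t 10.0 pos [593.1 188.7 224.6] yaw 0.041 zaxis [-0.006 -0.015 -1.   ] F [-4.2  0.2  3.3] M [-0.05  0.8  -0.  ] w 5.2 q [ 0.204  0.362  1.42  -0.014  1.368  0.166]
```

Request:
{"fn": "play_rows", "kwargs": {"series": [{"dx": 2,"dy": 0,"dz": 0.7,"turn": 0,"fingers": 1},{"dx": 2,"dy": 0,"dz": 0.7,"turn": 0,"fingers": 1}]}}

```text
clock: 10.17
position: [0.5949, 0.1887, 0.2247]
ee_rot: [0.008, 1.0, 0.021, -0.006]
contact_force: [-3.6, -0.4, 0.4]
width: 0.0053
```

```bash
python3 st.py
```

```text
t 10.1667 pos [594.9 188.7 224.7] yaw 0.042 zaxis [-0.012 -0.016 -1.   ] F [-3.6 -0.4  0.4] M [0.09 0.82 0.  ] w 5.3 q [ 0.203  0.368  1.411 -0.013  1.377  0.164]
```

Request:
{"fn": "play_rows", "kwargs": {"series": [{"dx": 2,"dy": 0,"dz": 0.7,"turn": 0,"fingers": 1},{"dx": 2,"dy": 0,"dz": 0.7,"turn": 0,"fingers": 1}]}}

```text
clock: 10.33
position: [0.5973, 0.1888, 0.2247]
ee_rot: [0.008, 1.0, 0.021, -0.009]
contact_force: [-2.8, 0.6, -1.3]
width: 0.0053
```

```bash
python3 st.py
```

```text
t 10.3333 pos [597.3 188.8 224.7] yaw 0.042 zaxis [-0.018 -0.016 -1.   ] F [-2.8  0.6 -1.3] M [0.08 0.64 0.01] w 5.3 q [ 0.202  0.374  1.401 -0.012  1.387  0.163]
```

Request:
{"fn": "play_rows", "kwargs": {"series": [{"dx": 2,"dy": 0,"dz": 0,"turn": 0,"fingers": 1},{"dx": 2,"dy": 0,"dz": 0,"turn": 0,"fingers": 1}]}}

```text
clock: 10.5
position: [0.5991, 0.1889, 0.2247]
ee_rot: [0.008, 1.0, 0.021, -0.012]
contact_force: [-5.8, 0.0, 2.8]
width: 0.0053
```

```bash
python3 st.py
```

```text
t 10.5 pos [599.1 188.9 224.7] yaw 0.042 zaxis [-0.024 -0.016 -1.   ] F [-5.8  0.   2.8] M [0.07 1.15 0.02] w 5.3 q [ 0.201  0.38   1.392 -0.011  1.396  0.161]
```

Request:
{"fn": "play_rows", "kwargs": {"series": [{"dx": 2,"dy": 0.1,"dz": 0.3,"turn": 0,"fingers": 1}]}}

```text
clock: 10.58
position: [0.6002, 0.189, 0.2247]
ee_rot: [0.008, 1.0, 0.021, -0.014]
contact_force: [-4.9, -1.0, -1.4]
width: 0.0056
```

```bash
python3 st.py
```

```text
t 10.5833 pos [600.2 189.  224.7] yaw 0.042 zaxis [-0.027 -0.017 -1.   ] F [-4.9 -1.  -1.4] M [-0.03  0.9  -0.04] w 5.6 q [ 0.201  0.383  1.387 -0.011  1.401  0.161]
```

Request:
{"fn": "play_rows", "kwargs": {"series": [{"dx": 2.5,"dy": 0.1,"dz": 0.6,"turn": 0,"fingers": 1}]}}

```text
clock: 10.67
position: [0.6018, 0.189, 0.2247]
ee_rot: [0.008, 1.0, 0.021, -0.015]
contact_force: [-4.4, 0.6, -2.4]
width: 0.0054
```

```bash
python3 st.py
```

```text
t 10.6667 pos [601.8 189.  224.7] yaw 0.042 zaxis [-0.03  -0.017 -0.999] F [-4.4  0.6 -2.4] M [0.08 0.83 0.03] w 5.4 q [ 0.2    0.387  1.381 -0.011  1.406  0.16 ]
```

Request:
{"fn": "play_rows", "kwargs": {"series": [{"dx": 2.5,"dy": 0.1,"dz": 0.6,"turn": 0,"fingers": 1}]}}

```text
clock: 10.75
position: [0.6036, 0.1891, 0.2247]
ee_rot: [0.008, 1.0, 0.021, -0.016]
contact_force: [-5.1, 0.5, -2.2]
width: 0.0052
```

```bash
python3 st.py
```

```text
t 10.75 pos [603.6 189.1 224.7] yaw 0.042 zaxis [-0.032 -0.017 -0.999] F [-5.1  0.5 -2.2] M [0.06 0.98 0.  ] w 5.2 q [ 0.199  0.391  1.375 -0.01   1.411  0.159]
```

Request:
{"fn": "play_rows", "kwargs": {"series": [{"dx": 2.2,"dy": 0.1,"dz": 0.6,"turn": 0,"fingers": 1}]}}

```text
clock: 10.83
position: [0.6054, 0.1892, 0.2247]
ee_rot: [0.008, 1.0, 0.021, -0.017]
contact_force: [-5.2, 0.9, -1.7]
width: 0.0052
```

```bash
python3 st.py
```

```text
t 10.8333 pos [605.4 189.2 224.7] yaw 0.042 zaxis [-0.035 -0.017 -0.999] F [-5.2  0.9 -1.7] M [0.12 0.94 0.02] w 5.2 q [ 0.199  0.395  1.369 -0.01   1.415  0.158]
```

Request:
{"fn": "play_rows", "kwargs": {"series": [{"dx": 2,"dy": 0.1,"dz": 0.6,"turn": 0,"fingers": 1}]}}

```text
clock: 10.92
position: [0.6064, 0.1893, 0.2248]
ee_rot: [0.008, 1.0, 0.021, -0.019]
contact_force: [-8.2, -0.6, -0.3]
width: 0.0051
```

```bash
python3 st.py
```

```text
t 10.9167 pos [606.4 189.3 224.8] yaw 0.042 zaxis [-0.038 -0.018 -0.999] F [-8.2 -0.6 -0.3] M [-0.03  1.53  0.03] w 5.1 q [ 0.199  0.398  1.364 -0.01   1.421  0.158]
```

Request:
{"fn": "play_rows", "kwargs": {"series": [{"dx": 1.8,"dy": 0,"dz": 0.6,"turn": 0,"fingers": 1}]}}

```text
clock: 11.0
position: [0.6066, 0.1893, 0.2247]
ee_rot: [0.008, 1.0, 0.021, -0.022]
contact_force: [-8.2, 0.6, -0.8]
width: 0.0049
```

```bash
python3 st.py
```

```text
t 11.0 pos [606.6 189.3 224.7] yaw 0.042 zaxis [-0.043 -0.018 -0.999] F [-8.2  0.6 -0.8] M [0.08 1.55 0.03] w 4.9 q [ 0.198  0.401  1.359 -0.009  1.427  0.157]
```

Request:
{"fn": "play_rows", "kwargs": {"series": [{"dx": 0.3,"dy": 0,"dz": 1,"turn": 0,"fingers": 1}]}}

```text
clock: 11.08
position: [0.6061, 0.1893, 0.2249]
ee_rot: [0.009, 0.999, 0.021, -0.023]
contact_force: [-3.6, 0.1, -4.3]
width: 0.0052
```

```bash
python3 st.py
```

```text
t 11.0833 pos [606.1 189.3 224.9] yaw 0.042 zaxis [-0.046 -0.018 -0.999] F [-3.6  0.1 -4.3] M [0.12 0.72 0.04] w 5.2 q [ 0.198  0.402  1.357 -0.009  1.431  0.157]
```

Request:
{"fn": "play_rows", "kwargs": {"series": [{"dx": 0.8,"dy": 0,"dz": 3,"turn": 0,"fingers": 1}]}}

```text
clock: 11.17
position: [0.6062, 0.1891, 0.2264]
ee_rot: [0.009, 0.999, 0.021, -0.025]
contact_force: [-4.1, 0.6, -5.6]
width: 0.0052
```

```bash
python3 st.py
```

```text
t 11.1667 pos [606.2 189.1 226.4] yaw 0.042 zaxis [-0.049 -0.019 -0.999] F [-4.1  0.6 -5.6] M [ 0.06  0.74 -0.  ] w 5.2 q [ 0.198  0.403  1.352 -0.009  1.438  0.156]
```

Request:
{"fn": "play_rows", "kwargs": {"series": [{"dx": 0.8,"dy": 0,"dz": 2,"turn": 0,"fingers": 1}]}}

```text
clock: 11.25
position: [0.6065, 0.189, 0.2275]
ee_rot: [0.009, 0.999, 0.021, -0.026]
contact_force: [-5.1, 0.5, -6.3]
width: 0.0056
```

```bash
python3 st.py
```

```text
t 11.25 pos [606.5 189.  227.5] yaw 0.042 zaxis [-0.052 -0.019 -0.998] F [-5.1  0.5 -6.3] M [0.11 0.93 0.03] w 5.6 q [ 0.198  0.404  1.348 -0.009  1.444  0.156]
```

Request:
{"fn": "play_rows", "kwargs": {"series": [{"dx": 0.7,"dy": 0,"dz": 2.5,"turn": 0,"fingers": 1}]}}

```text
clock: 11.33
position: [0.6066, 0.1889, 0.2288]
ee_rot: [0.009, 0.999, 0.021, -0.028]
contact_force: [-5.8, -0.2, -6.4]
width: 0.0052
```

```bash
python3 st.py
```

```text
t 11.3333 pos [606.6 188.9 228.8] yaw 0.042 zaxis [-0.055 -0.02  -0.998] F [-5.8 -0.2 -6.4] M [0.07 0.91 0.05] w 5.2 q [ 0.197  0.405  1.343 -0.009  1.451  0.156]
```

Request:
{"fn": "play_rows", "kwargs": {"series": [{"dx": 0.7,"dy": 0,"dz": 2.5,"turn": 0,"fingers": 1}]}}

```text
clock: 11.42
position: [0.6067, 0.1887, 0.2303]
ee_rot: [0.01, 0.999, 0.021, -0.029]
contact_force: [-5.3, 0.4, -5.6]
width: 0.0054
```

```bash
python3 st.py
```

```text
t 11.4167 pos [606.7 188.7 230.3] yaw 0.042 zaxis [-0.058 -0.021 -0.998] F [-5.3  0.4 -5.6] M [-0.01  0.92  0.02] w 5.4 q [ 0.197  0.406  1.338 -0.009  1.458  0.155]
```

Request:
{"fn": "play_rows", "kwargs": {"series": [{"dx": 0.7,"dy": 0,"dz": 6,"turn": 0,"fingers": 1}]}}

```text
clock: 11.5
position: [0.6068, 0.1884, 0.2349]
ee_rot: [0.01, 0.999, 0.021, -0.031]
contact_force: [-4.3, 0.2, -6.3]
width: 0.0053
```

```bash
python3 st.py
```

```text
t 11.5 pos [606.8 188.4 234.9] yaw 0.042 zaxis [-0.061 -0.021 -0.998] F [-4.3  0.2 -6.3] M [ 0.01  0.71 -0.  ] w 5.3 q [ 0.197  0.406  1.327 -0.009  1.472  0.155]
```

Request:
{"fn": "play_rows", "kwargs": {"series": [{"dx": 0.5,"dy": 0,"dz": 7,"turn": 0,"fingers": 1}]}}

```text
clock: 11.58
position: [0.6073, 0.1882, 0.2415]
ee_rot: [0.01, 0.999, 0.021, -0.031]
contact_force: [-3.7, -0.0, -5.2]
width: 0.0052
```

```bash
python3 st.py
```

```text
t 11.5833 pos [607.3 188.2 241.5] yaw 0.042 zaxis [-0.062 -0.022 -0.998] F [-3.7 -0.  -5.2] M [0.03 0.71 0.03] w 5.2 q [ 0.196  0.404  1.314 -0.009  1.489  0.155]
```

Request:
{"fn": "play_rows", "kwargs": {"series": [{"dx": 0,"dy": 0,"dz": 7,"turn": 0,"fingers": 1},{"dx": 0,"dy": 0,"dz": 4,"turn": 0,"fingers": 1}]}}

```text
clock: 11.75
position: [0.6106, 0.1881, 0.2548]
ee_rot: [0.01, 0.999, 0.021, -0.027]
contact_force: [0.5, 0.1, -3.7]
width: 0.0053
```

```bash
python3 st.py; python3 - <<'E'
from ov import *
p=get_image("top");q=get_image("side")
s=6
A=cv2.resize(p["pixels"][70:165,275:345,::-1],None,fx=s,fy=s,interpolation=cv2.INTER_CUBIC);B=cv2.resize(q["pixels"][100:195,155:220,::-1],None,fx=s,fy=s,interpolation=cv2.INTER_CUBIC)
cv2.imwrite("pics/o4.png",np.hstack([A,B])[:600,:800])
E
python3 st.py
```

```text
t 11.75 pos [610.6 188.1 254.8] yaw 0.042 zaxis [-0.054 -0.022 -0.998] F [ 0.5  0.1 -3.7] M [ 0.03 -0.17 -0.08] w 5.3 q [ 0.196  0.399  1.289 -0.011  1.511  0.154]
t 11.85 pos [610.9 188.3 255.4] yaw 0.042 zaxis [-0.053 -0.021 -0.998] F [-0.4 -0.3 -3.4] M [ 0.01 -0.13 -0.02] w 5.2 q [ 0.196  0.399  1.288 -0.01   1.511  0.154]
```

View pics/o4.png

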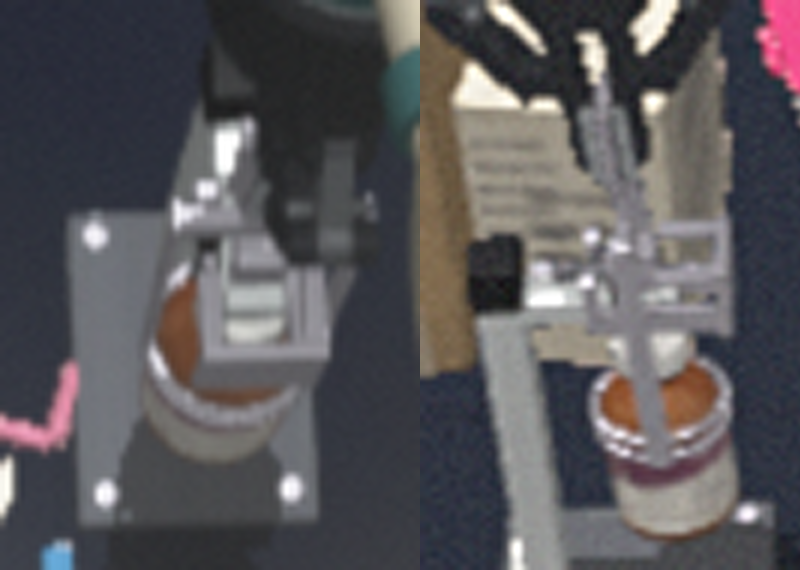

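The picture shows the crossbar above the lip, with the strap top at about (620,200) and the nose box still in front at (690,270). The bottle is tilted about 0.06 rad, and the force shows only its weight (3.4 N). Drawing out now.

Request:
{"fn": "play_rows", "kwargs": {"series": [{"dx": -8,"dy": -0.4,"dz": -0.5,"turn": 0,"fingers": 1},{"dx": -10,"dy": -0.4,"dz": -0.5,"turn": 0,"fingers": 1}]}}

```text
clock: 12.02
position: [0.5963, 0.1874, 0.2556]
ee_rot: [0.01, 0.999, 0.021, -0.022]
contact_force: [-0.2, 0.1, -3.3]
width: 0.0057
```

```bash
python3 st.py
```

```text
t 12.0167 pos [596.3 187.4 255.6] yaw 0.041 zaxis [-0.044 -0.02  -0.999] F [-0.2  0.1 -3.3] M [ 0.03 -0.09 -0.07] w 5.7 q [ 0.199  0.372  1.33  -0.011  1.488  0.159]
```

Request:
{"fn": "play_rows", "kwargs": {"series": [{"dx": -12,"dy": -0.5,"dz": 0,"turn": 0,"fingers": 1},{"dx": -12,"dy": -0.5,"dz": 0,"turn": 0,"fingers": 1}]}}

```text
clock: 12.18
position: [0.5714, 0.1862, 0.2556]
ee_rot: [0.01, 1.0, 0.02, -0.021]
contact_force: [-1.2, -0.2, -4.0]
width: 0.005
```

```bash
python3 st.py
```

```text
t 12.1833 pos [571.4 186.2 255.6] yaw 0.041 zaxis [-0.042 -0.02  -0.999] F [-1.2 -0.2 -4. ] M [ 0.01 -0.06 -0.01] w 5.0 q [ 0.206  0.334  1.388 -0.011  1.465  0.166]
```

Request:
{"fn": "play_rows", "kwargs": {"series": [{"dx": -13,"dy": -0.5,"dz": 0,"turn": 0,"fingers": 1},{"dx": -13,"dy": -0.5,"dz": 0,"turn": 0,"fingers": 1},{"dx": -13,"dy": -0.5,"dz": 0,"turn": 0,"fingers": 1},{"dx": -13,"dy": -0.5,"dz": 0,"turn": 0,"fingers": 1},{"dx": -13,"dy": -0.5,"dz": 0,"turn": 0,"fingers": 1},{"dx": -13,"dy": -0.5,"dz": 0,"turn": 0,"fingers": 1},{"dx": -5,"dy": 0,"dz": 0,"turn": 0,"fingers": 1},{"dx": 0,"dy": 0,"dz": 0,"turn": 0,"fingers": 1}]}}

```text
clock: 12.85
position: [0.4753, 0.182, 0.257]
ee_rot: [0.009, 1.0, 0.021, -0.019]
contact_force: [-0.5, -0.3, -2.6]
width: 0.0049
```

```bash
python3 st.py
```

```text
t 12.85 pos [475.3 182.  257. ] yaw 0.042 zaxis [-0.039 -0.02  -0.999] F [-0.5 -0.3 -2.6] M [-0.01 -0.04  0.01] w 4.9 q [ 0.236  0.191  1.585 -0.01   1.408  0.196]
```

Request:
{"fn": "play_rows", "kwargs": {"series": [{"dx": 1,"dy": 15,"dz": 0,"turn": 0,"fingers": 1},{"dx": 1,"dy": 15,"dz": 0,"turn": 0,"fingers": 1},{"dx": 1,"dy": 15,"dz": 0,"turn": 0,"fingers": 1},{"dx": 1,"dy": 15,"dz": 0,"turn": 0,"fingers": 1},{"dx": 1,"dy": 15,"dz": 0,"turn": 0,"fingers": 1},{"dx": 1,"dy": 15,"dz": 0,"turn": 0,"fingers": 1},{"dx": 1,"dy": 15,"dz": 0,"turn": 0,"fingers": 1},{"dx": 1,"dy": 15,"dz": 0,"turn": 0,"fingers": 1},{"dx": 1,"dy": 15,"dz": 0,"turn": 0,"fingers": 1},{"dx": 1,"dy": 15,"dz": 0,"turn": 0,"fingers": 1},{"dx": 1,"dy": 15,"dz": 0,"turn": 0,"fingers": 1},{"dx": 0,"dy": 10,"dz": 0,"turn": 0,"fingers": 1},{"dx": 0,"dy": 0,"dz": 0,"turn": 0,"fingers": 1}]}}

```text
clock: 13.93
position: [0.4913, 0.3686, 0.2577]
ee_rot: [0.009, 1.0, 0.019, -0.013]
contact_force: [0.4, 0.5, -4.2]
width: 0.0053
```

```bash
python3 st.py;  python3 - <<'E'
from ov import *
p=get_image("top");q=get_image("side")
A=cv2.resize(p["pixels"][110:220,190:290,::-1],(400,440),interpolation=cv2.INTER_CUBIC);B=cv2.resize(q["pixels"][155:265,190:290,::-1],(400,440),interpolation=cv2.INTER_CUBIC)
cv2.imwrite("pics/o5.png",np.hstack([A,B]))
for n,im in(("t",p),("s",q)):
    for m in masks_of(im,"bottle")[:1]:
        ys,xs=np.where(m["region"]);print(n,m["p"],m["xy"],xs.min(),xs.max(),ys.min(),ys.max())
E
```

```text
t 13.9333 pos [491.3 368.6 257.7] yaw 0.039 zaxis [-0.026 -0.018 -0.999] F [ 0.4  0.5 -4.2] M [ 0.13 -0.08  0.  ] w 5.3 q [ 0.532  0.345  1.365 -0.002  1.463  0.493]
t 0.97 [235.3, 177.2] 210 245 156 194
s 0.67 [234.9, 215.1] 223 249 155 237
```

View pics/o5.png

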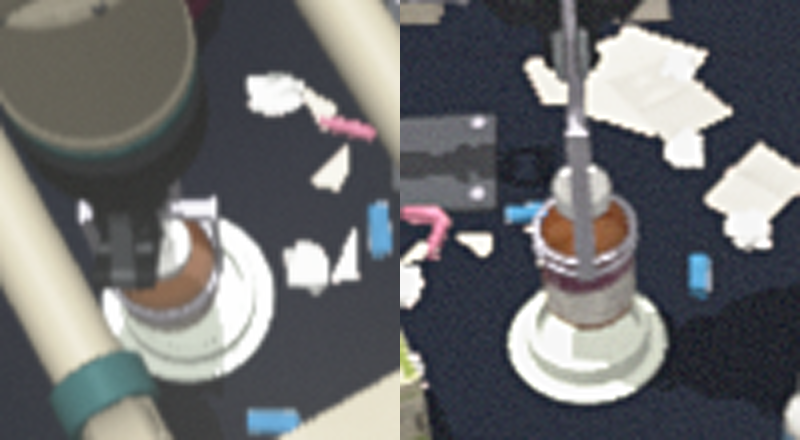

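```bash
cat > bc.py <<'E'
from ov import *
from scipy.optimize import least_squares
def base(q,guess,z,tag):
    # side picture: draw model rims for eyes + fit lower outline of bottle mask
    a=np.linspace(0,2*np.pi,73)
    m=masks_of(q,"bottle")[0]["region"]
    ys,xs=np.where(m)
    # lower contour, middle columns
    cols=[c for c in range(xs.min(),xs.max()+1) if ys[xs==c].max()>ys.max()-5]
    obs=np.array([(c,ys[xs==c].max()+.5) for c in cols])
    def f(g):
        C=proj(q,np.c_[g[0]+.029*np.cos(a),g[1]+.029*np.sin(a),np.full(73,z)])
        k=cv2.convexHull(C.astype(np.float32)).reshape(-1,1,2)
        return [cv2.pointPolygonTest(k,(float(o[0]),float(o[1])),True) for o in obs]
    r=least_squares(f,guess,diff_step=1e-3);print(tag,r.x,np.sqrt(np.mean(r.fun**2)),len(obs))
    return r.x
E
python3 - <<'E'
from bc import *
q=get_image("side");p=get_image("top")
g=base(q,np.array([.486,.367]),.053,"side");h=base(p,np.array([.486,.367]),.053,"top")
a=np.linspace(0,2*np.pi,73)
s=6
B=cv2.resize(q["pixels"][190:262,205:270,::-1],None,fx=s,fy=s,interpolation=cv2.INTER_CUBIC)
A=cv2.resize(p["pixels"][140:212,205:270,::-1],None,fx=s,fy=s,interpolation=cv2.INTER_CUBIC)
for img,im,off in((B,q,(205,190)),(A,p,(205,140))):
  for c,r,z,col in(((.486,.367),.029,.053,(0,255,255)),((.486,.3588),.052,.002,(0,0,255)),((.486,.3588),.042,.022,(255,0,0)),((.486,.3588),.035,.022,(0,255,0))):
    C=(proj(im,np.c_[c[0]+r*np.cos(a),c[1]+r*np.sin(a),np.full(73,z)])-off+.5)*s
    cv2.polylines(img,[C.astype(np.int32)],True,col,1)
cv2.imwrite("pics/o6.png",np.hstack([A,B])[:,:800]);print(A.shape)
E
```

```text
side [0.48382156 0.36309146] 0.39455574755039224 18Traceback (most recent call last):
  File "<stdin>", line 3, in <module>
  File "bc.py", line 9, in base
    cols=[c for c in range(xs.min(),xs.max()+1) if ys[xs==c].max()>ys.max()-5]
                                                   ~~~~~~~~~~~~~^^
    return umr_maximum(a, axis, None, out, keepdims, initial, where)
ValueError: zero-size array to reduction operation maximum which has no identity
```

```bash
python3 - <<'E'
from bc import *
q=get_image("side");p=get_image("top")
a=np.linspace(0,2*np.pi,73)
s=6
B=cv2.resize(q["pixels"][190:262,205:270,::-1],None,fx=s,fy=s,interpolation=cv2.INTER_CUBIC)
A=cv2.resize(p["pixels"][140:212,205:270,::-1],None,fx=s,fy=s,interpolation=cv2.INTER_CUBIC)
for img,im,off in((B,q,(205,190)),(A,p,(205,140))):
  for c,r,z,col in(((.485,.366),.029,.053,(0,255,255)),((.486,.3588),.052,.002,(0,0,255)),((.486,.3588),.042,.022,(255,0,0)),((.486,.3588),.035,.022,(0,255,0))):
    C=(proj(im,np.c_[c[0]+r*np.cos(a),c[1]+r*np.sin(a),np.full(73,z)])-off+.5)*s
    cv2.polylines(img,[C.astype(np.int32)],True,col,1)
cv2.imwrite("pics/o6.png",np.hstack([A,B])[:,:800])
E
python3 st.py
```

```text
t 14.4333 pos [491.3 365.4 258.3] yaw 0.036 zaxis [-0.026 -0.019 -0.999] F [ 1.1  0.4 -3.1] M [-0.01  0.    0.04] w 5.2 q [ 0.528  0.342  1.368 -0.003  1.463  0.492]
```

View pics/o6.png

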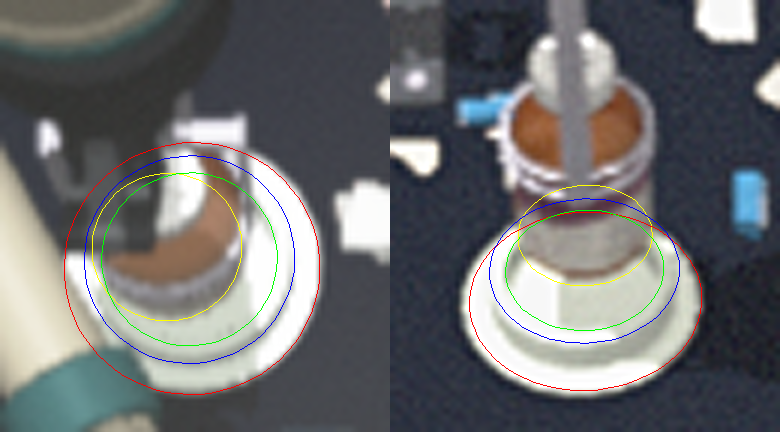

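Overlay: the holder circles fit the picture. The bottle base is about (0.4845, 0.363), so it needs about +2 mm x and -4 mm y. Descending in steps.

Request:
{"fn": "play_rows", "kwargs": {"series": [{"dx": 1,"dy": -2,"dz": -5,"turn": 0,"fingers": 1},{"dx": 1,"dy": -2,"dz": -6,"turn": 0,"fingers": 1},{"dx": 0,"dy": 0,"dz": -6,"turn": 0,"fingers": 1},{"dx": 0,"dy": 0,"dz": -4,"turn": 0,"fingers": 1},{"dx": 0,"dy": 0,"dz": 0,"turn": 0,"fingers": 1}]}}

```text
clock: 14.85
position: [0.4936, 0.3597, 0.2352]
ee_rot: [0.009, 1.0, 0.017, -0.013]
contact_force: [-0.2, -0.2, -4.1]
width: 0.0052
```

```bash
python3 st.py; python3 - <<'E'
from bc import *
s=get_state();q=get_image("side")
base(q,np.array([.486,.36]),s["position"][2]-.2047,"side")
E
```

```text
t 14.85 pos [493.6 359.7 235.2] yaw 0.034 zaxis [-0.026 -0.019 -0.999] F [-0.2 -0.2 -4.1] M [ 0.03  0.01 -0.04] w 5.2 q [ 0.518  0.351  1.412 -0.004  1.411  0.484]
side [0.48584049 0.3593469 ] 0.24699874396838845 20
```

Request:
{"fn": "play_rows", "kwargs": {"series": [{"dx": 0,"dy": 0,"dz": -4,"turn": 0,"fingers": 1},{"dx": 0,"dy": 0,"dz": -4,"turn": 0,"fingers": 1},{"dx": 0,"dy": 0,"dz": -4,"turn": 0,"fingers": 1},{"dx": 0,"dy": 0,"dz": -3,"turn": 0,"fingers": 1}]}}

```text
clock: 15.28
position: [0.4946, 0.3608, 0.2211]
ee_rot: [0.008, 1.0, 0.018, -0.011]
contact_force: [-1.0, -0.2, -3.3]
width: 0.0059
```

```bash
python3 st.py
```

```text
t 15.2833 pos [494.6 360.8 221.1] yaw 0.035 zaxis [-0.023 -0.017 -1.   ] F [-1.  -0.2 -3.3] M [ 0.07  0.02 -0.05] w 5.9 q [ 0.519  0.359  1.435 -0.004  1.376  0.484]
```

Request:
{"fn": "play_rows", "kwargs": {"series": [{"dx": 0,"dy": 0,"dz": -2.5,"turn": 0,"fingers": 1},{"dx": 0,"dy": 0,"dz": -2,"turn": 0,"fingers": 1}]}}

```text
clock: 15.45
position: [0.4943, 0.3608, 0.2156]
ee_rot: [0.009, 1.0, 0.018, -0.012]
contact_force: [-0.3, -0.5, -3.3]
width: 0.0054
```

```bash
python3 st.py
```

```text
t 15.45 pos [494.3 360.8 215.6] yaw 0.035 zaxis [-0.023 -0.017 -1.   ] F [-0.3 -0.5 -3.3] M [ 0.01 -0.01 -0.05] w 5.4 q [ 0.519  0.362  1.444 -0.004  1.365  0.484]
```

Base is about 11 mm up, inside the rim with no side force. Continuing by feel.

Request:
{"fn": "play_rows", "kwargs": {"series": [{"dx": 0,"dy": 0,"dz": -2,"turn": 0,"fingers": 1},{"dx": 0,"dy": 0,"dz": -2,"turn": 0,"fingers": 1}]}}

```text
clock: 15.62
position: [0.4943, 0.3608, 0.2111]
ee_rot: [0.009, 1.0, 0.018, -0.012]
contact_force: [-0.1, 0.4, -1.7]
width: 0.0055
```

```bash
python3 st.py
```

```text
t 15.6167 pos [494.3 360.8 211.1] yaw 0.035 zaxis [-0.023 -0.018 -1.   ] F [-0.1  0.4 -1.7] M [-0.   -0.06  0.  ] w 5.5 q [ 0.519  0.365  1.451 -0.004  1.355  0.484]
```

Request:
{"fn": "play_rows", "kwargs": {"series": [{"dx": 0,"dy": 0,"dz": -1.5,"turn": 0,"fingers": 1},{"dx": 0,"dy": 0,"dz": -1.5,"turn": 0,"fingers": 1}]}}

```text
clock: 15.78
position: [0.4945, 0.361, 0.209]
ee_rot: [0.008, 1.0, 0.018, -0.011]
contact_force: [-2.0, -1.2, 10.0]
width: 0.0056
```

```bash
python3 st.py
```

```text
t 15.7833 pos [494.5 361.  209. ] yaw 0.035 zaxis [-0.022 -0.017 -1.   ] F [-2.  -1.2 10. ] M [-0.26  0.48  0.02] w 5.6 q [ 0.519  0.366  1.455 -0.004  1.349  0.484]
```

Request:
{"fn": "play_rows", "kwargs": {"series": [{"dx": 0,"dy": 0,"dz": 0,"turn": 0,"fingers": 1},{"dx": 0,"dy": 0,"dz": 0,"turn": 0,"fingers": 0.85},{"dx": 0,"dy": 0,"dz": 0,"turn": 0,"fingers": 0.7},{"dx": 0,"dy": 0,"dz": 0,"turn": 0,"fingers": 0.4},{"dx": 0,"dy": 0,"dz": 0,"turn": 0,"fingers": 0},{"dx": 0,"dy": 0,"dz": 0,"turn": 0,"fingers": -0.3},{"dx": 0,"dy": 0,"dz": 0,"turn": 0,"fingers": -0.3}], "squeeze": 20}}

```text
clock: 16.37
position: [0.4961, 0.3619, 0.2119]
ee_rot: [0.007, 1.0, 0.018, -0.008]
contact_force: [-0.0, 0.4, 0.5]
width: 0.0555
```

```bash
python3 st.py
```

```text
t 16.3667 pos [496.1 361.9 211.9] yaw 0.035 zaxis [-0.016 -0.014 -1.   ] F [-0.   0.4  0.5] M [-0.    0.02  0.02] w 55.5 q [ 0.519  0.363  1.451 -0.004  1.348  0.484]
```

Request:
{"fn": "play_rows", "kwargs": {"series": [{"dx": -3,"dy": 0,"dz": 10,"turn": 0,"fingers": -0.3},{"dx": 0,"dy": 0,"dz": 12,"turn": 0,"fingers": -0.3},{"dx": 0,"dy": 0,"dz": 12,"turn": 0,"fingers": -0.3},{"dx": 0,"dy": 0,"dz": 12,"turn": 0,"fingers": -0.3},{"dx": 0,"dy": 0,"dz": 15,"turn": 0,"fingers": -0.3},{"dx": 0,"dy": 0,"dz": 20,"turn": 0,"fingers": -0.3},{"dx": 0,"dy": 0,"dz": 20,"turn": 0,"fingers": -0.3},{"dx": 0,"dy": 0,"dz": 10,"turn": 0,"fingers": -0.3},{"dx": 0,"dy": 0,"dz": 0,"turn": 0,"fingers": -0.3},{"dx": 0,"dy": 0,"dz": 0,"turn": 0,"fingers": -0.3}]}}

```text
clock: 17.2
position: [0.4902, 0.3615, 0.3337]
ee_rot: [0.006, 1.0, 0.018, -0.008]
contact_force: [-0.1, 0.4, 0.4]
width: 0.0561
```

```bash
python3 st.py; python3 - <<'E'
from bc import *
p=get_image("top");q=get_image("side")
base(q,np.array([.486,.36]),.015,"side(occluded base)")
A=cv2.resize(p["pixels"][70:220,190:340,::-1],(400,400),interpolation=cv2.INTER_CUBIC);B=cv2.resize(q["pixels"][120:270,150:300,::-1],(400,400),interpolation=cv2.INTER_CUBIC)
cv2.imwrite("pics/o7.png",np.hstack([A,B]))
E
```

```text
t 17.2 pos [490.2 361.5 333.7] yaw 0.036 zaxis [-0.015 -0.012 -1.   ] F [-0.1  0.4  0.4] M [ 0.01 -0.01  0.  ] w 56.1 q [ 0.523  0.306  1.241 -0.003  1.614  0.487]
side(occluded base) [0.48888168 0.3616806 ] 0.2900428729666403 20
```

View pics/o7.png

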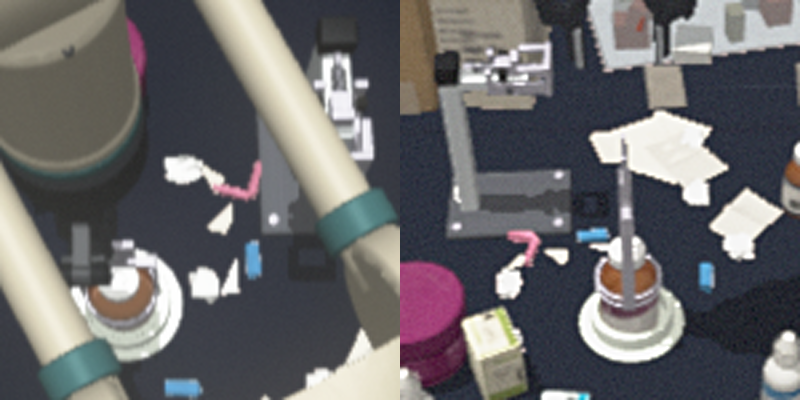

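The bottle stands upright in the holder (side crop, strap vertical at column about 627, base inside the cup at (628,320)). The gripper is clear above it and the carton is untouched.

```bash
python3 -c "
from rig import *
print(sign_off())"
```

```text
the job is handed in; nothing more can be done
None
```

The bottle is off the hook and stands upright in the white holder. I handed the job in at about 17 s of the 61 s allowed.

- **Unhooking:** I gripped the hanger by its tab and pushed it back about 13 mm. The force rose to about 8 N at the rubber stops. I eased off, lifted it about 30 mm and drew it out with no resistance.
- **Setting down:** The bottle touched the holder floor at the expected height, with the wrist force swinging from about -3 N to +10 N. I then let go and backed the gripper off.

**Last checks:**
- The final picture shows the bottle upright in the well. A rough fit, made with the base partly hidden, puts it about 3.5 mm from the holder's centre.
- The wrist force is near zero, and the gripper is about 90 mm above the tab.

**Not measured or not ideal:**
- I never measured the keeper's closing directly. The push-back force fell to zero once the hanger was above it, and the hook looks normal in the last picture.
- The tool picked up a small lean of up to about 0.06 rad on the hook. About 0.02 rad was left at set-down, and the bottle settled upright when released.
- I did not measure the bystanders again. I felt no contact near any of them, and the cream carton looks untouched in the last picture.

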